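Close the coin vault with its tapered stopper

ROBOT

A 6-joint arm with a two-finger parallel gripper is mounted at the origin on a cart in front of the work surface, level with it; the furniture and walls round the work are solid. World frame = base frame: x ahead of the robot, y to its left, z up, the work surface at z = 0. Lengths are in m, angles in degrees, forces in N, time in s.
With the tool pointing down it reaches from about 0.275 to 0.85 m from the base axis. Payload 19 kg.
Tool frame: the origin (TCP) lies at the very end of the fingers, on their centre line; the grasp point (between the pads) lies grasp_offset behind it (grasp_offset is the distance from the TCP to the grasp point, in m); z points along the fingers, y is the line along which they close (so a half turn about z gives the same grasp; the last joint's range is limited). The gripper opens to 85 mm and grips with 20 to 120 N. Pads are 22 mm wide; open, the fingers measure 114 mm over their backs; the gripper's body (76 mm by 85 mm) begins 54 mm behind the grasp point. The pads swing forward as they close: fully open they stand 13 mm farther back than shut.
Start: joints at [61.421, 8.623, 82.357, -0, 89.026, -7.678], TCP at [0.205, 0.537, 0.231] pointing down, gripper open.
Joint ranges: [-160.23, 160.23], [-39.13, 120.54], [6.94, 153.29], [-79.49, 259.48], [9.18, 160.14], [-161.06, 161.06]. Speed limits (degrees/s): [108.29, 108.29, 127.2, 172.46, 172.46, 172.46].

INTERFACE

Orientations are given as [roll, pitch, yaw] about the fixed x, y, z axes, in that order (R = Rz(yaw) Ry(pitch) Rx(roll)).
In Python, from workcell import read_state, camera, get_calibration, close_job, grasp_offset gives the robot as it stands.
- The arm moves only by the shell command python3 -m crank 'ROWS' [OPENING] [FORCE]. ROWS is text: rows parted by semicolons, each of 6 numbers parted by spaces: the shift along the tool's x, y, z in m, then the turn, a rotation vector about the tool's x, y, z in degrees. A call has 1 to 10 rows; each row is the pose to reach, as a shift and turn from the pose commanded when the call began, along the tool's axes at that moment; what a row does not reach only later rows make up. A row lasts 1/8 s, in which the tool goes at most 62.5 mm and 10.7 degrees, less where a joint would pass 70% of its speed; a pose out of reach is approached as far as the arm can. A call with a gripper value outside its range is refused whole. OPENING is the opening, from 0 (shut) to 1 (fully open), set as the call begins (- or left out, the last holds). The fingers move at their own pace and stop on an object; FORCE is the grip in N (left out, the last holds). Time passes only in rows, so rows that repeat a pose let the fingers close. It gives the time, the measured TCP pose, the force, the opening and the grip force at its end, in the units of the state.
- read_state(): the state, without advancing time (a new reading comes with each control period).
- camera(name): name is "side" or "top"; returns the picture (480x640x3 uint8, red, green, blue); there is no depth.
- get_calibration(name): a dict with "K" (3x3 intrinsics, pixels), "position" and "rotation" of the camera in the world. Camera axes: x right, y up, looking along -z (the intrinsics and any distortion apply to the point x, -y, -z); pixel columns grow to the right and rows downward; lengths in m; the calibration is good to about 2 mm. A picture is of the moment at which its call begins. get_calibration takes no time and is no camera call.
- close_job(): hands the job in; it is judged then, once.
The state is a dict: "t": time; "q": joint angles; "qvel": joint speeds; "joint_efforts": joint torques, N m; "tcp_pos": TCP position; "tool_rot": TCP orientation; "ft_force": force on the tool from outside, world axes, zero at the start; "moment": the same for the moment, N m; "grip_width": opening from 0.0 (shut) to 1.0 (fully open); "gripper_force": force on a finger pad.
Only numpy, scipy, OpenCV 4.12 (cv2) and the standard library are available. Lean on these libraries where they do the work, as an engineer would, in place of code of your own. Each camera call takes 0.05 s, during which the arm holds its last target. There are 200 camera calls.

TASK

Close the coin vault with its red-handled tapered stopper: nest the stopper in the vault's conical mouth and feel, with light pressure, for the turn at which its lugs drop into the slots hidden inside (somewhere anticlockwise of the white marks), so that it sits fully home, centred and upright. Press gently throughout, let go of it, and leave everything else on the desk where it is.

Things in the scene. Friction and masses are not known exactly. Their poses are not given: they have to be found in the camera images.
- vault: Grey round steel coin vault fixed to the desk, 108 mm across, 48 mm high. Origin: centre of its underside, z up. Conical mouth open to above, 74 mm wide at the rim, 54 mm at 28 mm above the desk (26.6 degrees to the axis); below that the bore is 59 mm wide. White marks on the rim lie on its +x and -x sides. Stopper fully home: its origin on the vault's axis, 12 mm above the vault's origin.
- vault_mouth (a point): Centre of the mouth in the rim's plane, 48 mm above the vault's origin.
- stopper: Loose stopper, about 220 g, 80 mm tall, upright on the desk. Origin: centre of its underside, z up. Spigot 30 mm across, 14 mm high, with two lugs at its bottom along x (48 mm over both, 9 wide, 7 high). Cone from 52 mm across at height 14 to 76 at 38, matching the mouth; red flange 82 mm across, 38 to 42; red grip bar 50 mm long in x, 14 thick in y, from 42 to 80. Half a turn makes no difference.
- stopper_grip (a point): Point in the middle of the stopper's grip bar, 64 mm above its underside: pinch the bar here across its thickness, from above.
- coin_roll_0: Bystander: brown paper coin roll with a red band, standing, 26 mm across, 52 mm high, origin under its centre.
- coin_roll_1: Bystander: second brown coin roll like the first.
- coin_roll_2: Bystander: grey-blue coin roll of the same size.
- date_stamp: Bystander: self-inking stamp with a red cap, standing, 30x46x74 mm, origin under its centre.
- glue_stick: Bystander: white and yellow glue stick, standing, 27 mm across, 92 mm high, origin under its centre.
- aircon_remote: Bystander: dark remote control lying flat, 163x48x19 mm, origin under its centre.
- vault_ledge (a point): Point on the vault's axis, 17 mm above its origin, level with a dark inner ledge. The ledge has a 34 mm hole and two opposite lug slots, 12.5 mm wide, reaching 28 mm from the axis. The slots' line is turned anticlockwise (from above) from the marks' line by an unknown 0.2 to 1.3 rad, new each time, untracked (this point's axes are the vault's): find it by feel.
- stopper_lugs (a point): Centre of the stopper's underside; lugs lie along its +x and -x. With lugs on the ledge it rides 5 mm too high (17 mm above the vault's origin) and turns freely, with 2.5 mm of sideways play each way, so the taper's sides can be felt to centre it. Turned to within about 0.07 rad of the slots it drops, and the taper seats. Unaligned lugs never go in; over 45 N on the vault is too much.
Things that resemble listed ones, but are neither listed nor needed, are in the scene too. There is more than one size of the stopper; the one meant has the size given above. Of the things shaped like the vault, the grey one is meant.

How it is judged:
By the outcome, as a careful person would: the job done as asked, in the order asked, and still so for the second after the job is handed in, with the robot touching nothing.
It also fails if it takes over 72 s, if anything falls off the work surface, if the arm or the gripper's body presses on something with over 40 N, if the wrist force passes 120 N, or if a joint passes its speed limit or range.

## Working session

There is one attempt and no reset: what is moved stays moved. The work goes in short steps, Python scripts to look and compute and a shell command to move; the robot and the scene stay as the last step left them, time stands still between calls to the robot, and variables do not carry over. Pictures are saved under pics/ and viewed, at most 10 in all, crops included, and the job is handed in when it is done.

```bash
ls; mkdir -p pics
python3 - <<'E'
from workcell import *
import cv2,json
for n in("side","top"):
    cv2.imwrite(f"pics/{n}0.png",cv2.cvtColor(camera(n),cv2.COLOR_RGB2BGR)); print(n,get_calibration(n))
s=read_state();print(s,grasp_offset if not callable(grasp_offset) else grasp_offset())
E
```

```text
pics
side {'K': array([[476.29658918,   0.        , 323.17074535],
       [  0.        , 476.29658918, 241.25570463],
       [  0.        ,   0.        ,   1.        ]]), 'position': array([0.52596855, 0.82498067, 0.76291675]), 'rotation': array([ 50.84169215,   0.82027436, 179.35179722])}
top {'K': array([[467.81526496,   0.        , 326.07911934],
       [  0.        , 467.81526496, 234.48711392],
       [  0.        ,   0.        ,   1.        ]]), 'position': array([ 0.38924559, -0.05872396,  1.31668113]), 'rotation': array([  7.72689704,  -0.32030253, -90.47095499])}
{'t': 0.1, 'q': array([ 6.14224073e+01,  8.64701941e+00,  8.23899791e+01,  4.03666881e-04,
        8.90262281e+01, -7.67677579e+00]), 'qvel': array([ 0.02293884, -0.17861095, -0.07106347,  0.01401971,  0.06566064,
       -0.1334495 ]), 'joint_efforts': array([ 4.52804161e-03, -7.14379120e+01, -5.71789992e+01, -2.52857981e-04,
        7.27990249e-03, -2.09026609e-07]), 'tcp_pos': array([0.20502891, 0.53695695, 0.23074084]), 'tool_rot': array([-1.79937394e+02, -8.84608881e-03,  1.59099171e+02]), 'ft_force': array([-0.94289487,  0.05860651,  0.09912874]), 'moment': array([-0.03090718,  0.04776151, -0.0331709 ]), 'gripper_force': 0.0, 'grip_width': 1.0022300549055951} 0.0187
```

View pics/top0.png

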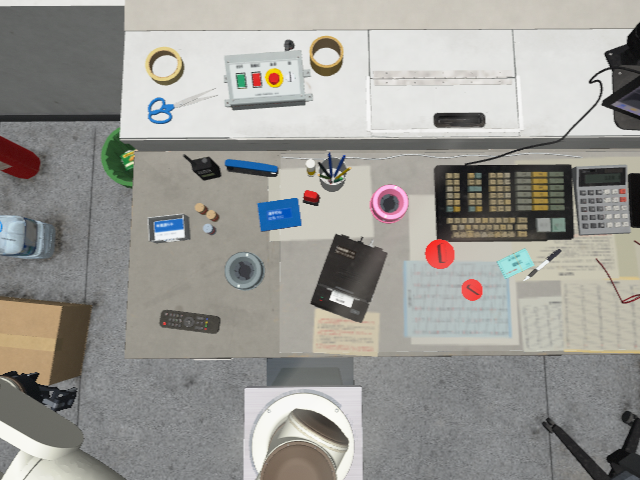

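View pics/side0.png

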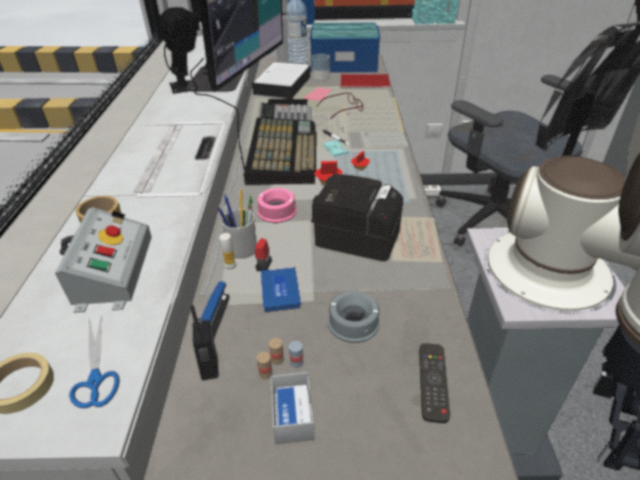

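Top view: candidates for the stopper are red discs at (439,253), the larger, and (472,290), the smaller. For the vault they are the grey ring at (244,270) and the pink one at (390,204), so grey is meant. The side view shows the stoppers at about (328,170) and (360,160) and the grey vault at (354,316). A tall black box stands between them.

```bash
cat > h.py <<'E'
import numpy as np,cv2
from scipy.spatial.transform import Rotation as R
from workcell import *
def cal(n):
    c=get_calibration(n);return c["K"],np.array(c["position"]),R.from_euler("xyz",c["rotation"],degrees=True).as_matrix()
def ray(n,p):
    K,o,M=cal(n);u,v=p;d=M@np.array([(u-K[0,2])/K[0,0],-(v-K[1,2])/K[1,1],-1]);return o,d/np.linalg.norm(d)
def plane(n,p,z):
    o,d=ray(n,p);return o+d*(z-o[2])/d[2]
def tri(p,q,a="top",b="side"):
    o1,d1=ray(a,p);o2,d2=ray(b,q);A=np.c_[d1,-d2];t=np.linalg.lstsq(A,o2-o1,rcond=None)[0]
    x,y=o1+t[0]*d1,o2+t[1]*d2;return (x+y)/2,np.linalg.norm(x-y)
def proj(n,X):
    K,o,M=cal(n);c=M.T@(np.array(X)-o);return K[0,0]*c[0]/-c[2]+K[0,2],-K[1,1]*c[1]/-c[2]+K[1,2]
def red(im):
    h=cv2.cvtColor(im,cv2.COLOR_RGB2HSV);return ((((h[...,0]<8)|(h[...,0]>172))&(h[...,1]>150)&(h[...,2]>70))*255).astype(np.uint8)
E
python3 - <<'E'
from h import *
T=camera("top");S=camera("side");np.save("T.npy",T)
for n,im,box in(("top",T,(410,230,500,310)),("side",S,(300,140,380,200))):
    m=red(im);k,l,st,ce=cv2.connectedComponentsWithStats(m)
    for i in range(1,k):
        x,y=ce[i]
        if box[0]<x<box[2] and box[1]<y<box[3] and st[i,4]>30:
            c=cv2.findContours((l==i).astype(np.uint8),0,1)[0][0];e=cv2.fitEllipse(c)
            print(n,ce[i],st[i],e)
            if n=="top":
                w=plane(n,e[0],.042);sc=np.linalg.norm(w-get_calibration(n)["position"])/467;print(w,np.array(e[1])*sc)
a=cv2.resize(T[230:310,400:500],None,fx=4,fy=4,interpolation=2);b=cv2.resize(T[235:305,210:280],(320,320),interpolation=2)
c=cv2.resize(S[140:200,290:390],None,fx=4,fy=4,interpolation=2);d=cv2.resize(S[280:350,315:395],(274,240),interpolation=2)
f=np.zeros((560,720,3),np.uint8);f[:320,:400]=a;f[:320,400:]=b;f[320:,:400]=c;f[320:,400:674]=d
cv2.imwrite("pics/crop1.png",f[...,::-1])
E
```

```text
top [439.36038961 253.51948052] [425 239  29  30 616] ((439.36309814453125, 253.60205078125), (27.659263610839844, 28.807537078857422), 153.02793884277344)
[ 0.50700165 -0.37704153  0.042     ] [0.0781266  0.08137002]
top [471.62382445 289.46394984] [462 279  20  22 319] ((471.603271484375, 289.48199462890625), (19.393352508544922, 20.928804397583008), 161.61087036132812)
[ 0.40872559 -0.46058579  0.042     ] [0.05550856 0.0599034 ]
side [360.12837838 160.62837838] [352 152  17  15 148] ((360.22442626953125, 160.25872802734375), (12.873858451843262, 14.709671020507812), 77.92658233642578)
side [326.81395349 170.44186047] [315 162  27  19 301] ((327.0855407714844, 170.43692016601562), (16.503589630126953, 24.28838539123535), 70.10773468017578)
```

View pics/crop1.png

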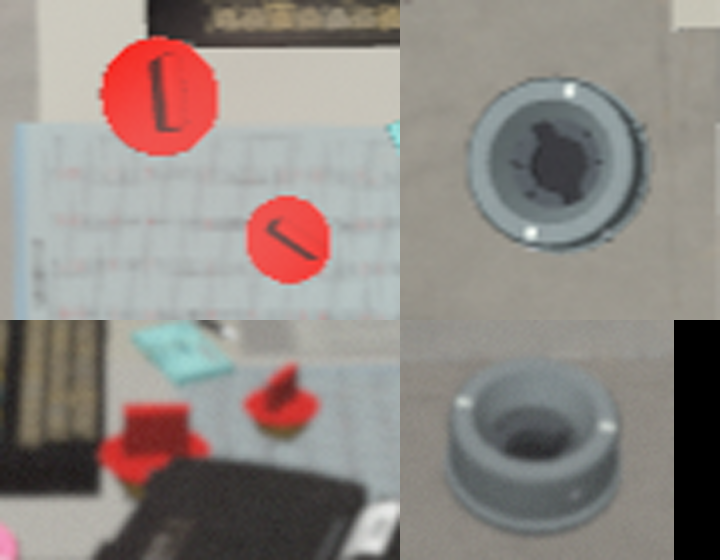

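The large stopper (flange measures about 78–81 mm) is the right one; the other is only about 58 mm. The bar is nearly along world x. The vault shows white marks at about (245.9,254.7) and (238.7,286), and dark notches that hint at the slots. Next I'll get the numbers.

Run:
```python
from h import *
T=camera("top").astype(np.float32);S=camera("side").astype(np.float32)
def marks(im,b,th):
    x0,y0,x1,y1=b;p=im[y0:y1,x0:x1].min(2);w=np.clip(p-th,0,None)
    k,l,st,ce=cv2.connectedComponentsWithStats((w>0).astype(np.uint8));out=[]
    for i in range(1,k):
        ys,xs=np.where(l==i);ww=w[ys,xs];out.append((st[i,4],x0+(xs*ww).sum()/ww.sum(),y0+(ys*ww).sum()/ww.sum()))
    return sorted(out)[::-1][:3]
mt=marks(T,(222,245,266,295),170);ms=marks(S,(326,288,384,330),165);print(mt,ms)
a=sorted([m[1:] for m in mt[:2]],key=lambda p:p[1]);b=sorted([m[1:] for m in ms[:2]])
P=[tri(a[i],b[i]) for i in(0,1)];print(P)
d=P[0][0]-P[1][0];print("vault",(P[0][0]+P[1][0])/2,np.linalg.norm(d),"markdir",np.degrees(np.arctan2(d[1],d[0])))
q=[plane("top",p,.048) for p in a];print("top only",(q[0]+q[1])/2,np.linalg.norm(q[0]-q[1]),np.degrees(np.arctan2(*(q[0]-q[1])[1::-1])))
# dark hole
g=T[255:285,230:258].max(2);m=(g<90).astype(np.uint8);print("\n".join("".join("%4d"%v for v in r) for r in g))
# bar
p=T[240:268,425:455,0];print();print("\n".join("".join("%4d"%v for v in r) for r in p))
```

```text
[(np.int32(8), np.float64(238.17883211678833), np.float64(285.4124087591241)), (np.int32(6), np.float64(246.57198443579767), np.float64(254.295719844358))] [(np.int32(8), np.float64(375.0206896551724), np.float64(310.55172413793105)), (np.int32(7), np.float64(333.0487804878049), np.float64(303.4715447154472))]
[(array([0.50845672, 0.14935665, 0.04809706]), np.float64(0.0002539648143049369)), (array([0.42452868, 0.17075074, 0.04793765]), np.float64(0.00022096234059406264))]
vault [0.4664927  0.16005369 0.04801735] 0.08661204787208396 markdir -14.30070355459491
top only [0.46661438 0.1600416  0.048     ] 0.08663156251147154 -14.275393514975681
 151 136 114 136 157 159 159 159 158 159 160 161 162 161 159 171 228 236 180 161 160 162 152 126 119 141 150 147
 139 127 148 158 157 158 159 159 159 158 158 152 147 148 148 154 174 179 163 162 162 160 162 158 138 110 132 151
 130 153 156 156 157 157 157 148 132 121 106 108 107 109 110 113 119 139 156 161 161 161 161 162 160 137  98 123
 156 159 159 158 158 148 127 115 107 106 106 107 108 110 109 111 113 114 115 126 149 162 161 161 163 159 134  9
[... 5628 characters left out ...]
242 242 242 242 241 241 241 226 160 122 123 120 143 169 211 240 240 240 240 240 240 226 184 184
 181 181 181 195 228 242 242 242 242 241 241 241 241 241 234 230 240 240 241 240 241 240 240 240 240 241 227 182 180 180
 174 175 175 176 192 228 242 242 242 241 241 240 241 241 241 241 241 241 241 241 240 240 240 240 241 226 182 180 178 178
 176 178 179 180 180 191 226 242 241 241 241 241 241 241 241 241 241 240 240 240 240 241 241 241 227 183 181 179 179 176
 177 179 182 183 182 183 177 205 237 241 241 241 241 241 241 241 240 240 241 241 241 241 236 216 183 183 182 179 176 177
 178 180 181 183 183 181 181 182 175 204 237 242 241 241 241 241 241 240 240 240 236 219 188 183 182 183 181 178 177 176
```

```bash
cat >> h.py <<'E'
def go(pos,yaw):
    s=read_state();M=R.from_euler("xyz",s["tool_rot"],degrees=True);t=R.from_euler("xyz",[180,0,yaw],degrees=True)
    print("shift",M.inv().apply(np.array(pos)-s["tcp_pos"]).round(4),"rot",np.degrees((M.inv()*t).as_rotvec()).round(2),"t",s["t"])
E
python3 - <<'E'
from h import *
print(plane("top",(443,252.3),.08))
T=[(440.2,243.8),(442,261.6)];S=[(321.3,161.5),(336.7,161.5)]
for a,b in zip(T,S): print(tri(a,b),plane("top",a,.08))
a,b=[plane("top",p,.017) for p in((240.9,262),(246.9,278))];d=a-b;print("slot",np.degrees(np.arctan2(d[1],d[0])),a,b)
print(proj("top",(.4665,.16,.017)))
go((.507,-.377,.30),184.8)
E
```

```text
[ 0.50688879 -0.37737302  0.08      ]
(array([ 0.52841851, -0.37000464,  0.0829831 ]), np.float64(0.0018304585983854968)) [ 0.52967574 -0.37085467  0.08      ]
(array([ 0.48286004, -0.37385583,  0.079621  ]), np.float64(0.0013305727336061157)) [ 0.48216733 -0.37368244  0.08      ]
slot 21.26664803938907 [0.49014671 0.1698767  0.017     ] [0.44570031 0.15257757 0.017     ]
(np.float64(244.32850222852034), np.float64(270.49252302344433))
shift [-0.6081 -0.7462 -0.0686] rot [-3.00e-02 -1.00e-02 -2.57e+01] t 0.3
```

```bash
python3 -m crank '0 0 -0.07 0 0 0; -0.03 -0.04 -0.07 0 0 -2; -0.608 -0.746 -0.07 0 0 -25.7; -0.608 -0.746 -0.07 0 0 -25.7; -0.608 -0.746 -0.07 0 0 -25.7; -0.608 -0.746 -0.07 0 0 -25.7; -0.608 -0.746 -0.07 0 0 -25.7; -0.608 -0.746 -0.07 0 0 -25.7; -0.608 -0.746 -0.07 0 0 -25.7; -0.608 -0.746 -0.07 0 0 -25.7' 1 40; python3 -c "
from h import *
go((.507,-.377,.30),184.8)"
```

```text
t: 1.55
tcp_pos: [0.3719, 0.0299, 0.3018]
tool_rot: [-180.0, 0.1, -175.2]
ft_force: [1.9, 0.6, -0.3]
grip_width: 0.997
gripper_force: 0.0
shift [-0.1005 -0.4168  0.002 ] rot [-0.01  0.06  0.01] t 1.55
```

```bash
python3 -m crank '-0.1 -0.417 0 0 0 0; -0.1 -0.417 0 0 0 0; -0.1 -0.417 0 0 0 0; -0.1 -0.417 0 0 0 0; -0.1 -0.417 0 0 0 0; -0.1 -0.417 0 0 0 0; -0.1 -0.417 0 0 0 0; -0.1 -0.417 0 0 0 0; -0.1 -0.417 0 0 0 0; -0.1 -0.417 0.05 0 0 0'; python3 -c "
from h import *
go((.507,-.377,.05),184.8)"
```

```text
t: 2.8
tcp_pos: [0.5073, -0.3752, 0.255]
tool_rot: [-179.7, 0.3, -175.2]
ft_force: [0.4, -0.4, -1.3]
grip_width: 0.996
gripper_force: 0.0
shift [ 0.0015 -0.0007  0.205 ] rot [-0.32  0.28  0.05] t 2.8
```

```bash
python3 -m crank '0 0 0.05 0 0 0; 0 0 0.1 0 0 0; 0 0 0.14 0 0 0; 0 0 0.155 0 0 0; 0 0 0.155 0 0 0; 0 0 0.155 0 0 0'; python3 -c "
from h import *
go((.507,-.377,.05),184.8)
im=camera('top');cv2.imwrite('pics/t1.png',cv2.resize(im[200:310,390:500],None,fx=4,fy=4)[...,::-1])"
```

```text
t: 3.55
tcp_pos: [0.5071, -0.3757, 0.0987]
tool_rot: [-179.9, 0.1, -175.2]
ft_force: [0.3, -0.1, 0.0]
grip_width: 1.003
gripper_force: 0.0
shift [ 0.0003 -0.0012  0.0487] rot [-0.12  0.1   0.02] t 3.55
```

View pics/t1.png

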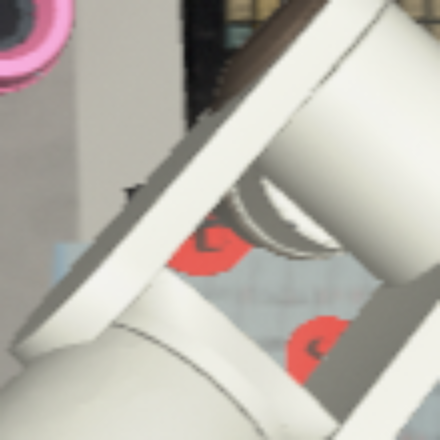

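The arm hides the grip, and only part of the red flange shows under the wrist at crop (205,250). The measured pose matches, so I descend with the fingers open and close.

```bash
python3 -m crank '0 -0.001 0.02 0 0 0; 0 -0.001 0.035 0 0 0; 0 -0.001 0.045 0 0 0; 0 -0.001 0.049 0 0 0; 0 -0.001 0.049 0 0 0'; python3 -m crank '0 0 0 0 0 0; 0 0 0 0 0 0; 0 0 0 0 0 0; 0 0 0 0 0 0; 0 0 0 0 0 0; 0 0 0 0 0 0; 0 0 0 0 0 0; 0 0 0 0 0 0' 0 50
```

```text
t: 4.22
tcp_pos: [0.5065, -0.3763, 0.0474]
tool_rot: [180.0, -0.0, -175.2]
ft_force: [0.1, 0.4, 0.1]
grip_width: 1.001
gripper_force: 0.0
t: 5.22
tcp_pos: [0.5065, -0.3764, 0.0476]
tool_rot: [-180.0, 0.0, -175.2]
ft_force: [-0.0, -0.1, 1.6]
grip_width: 0.156
gripper_force: 53.9
```

```bash
python3 -m crank '0 0 -0.02 0 0 0; 0 0 -0.06 0 0 0; 0 0 -0.12 0 0 0; 0 0 -0.18 0 0 0; 0 0 -0.24 0 0 0; 0 0 -0.255 0 0 0; 0 0 -0.255 0 0 0'; python3 -c "
from h import *
print(read_state()['moment'])
go((.4665,.160,.30),190)"
```

```text
t: 6.1
tcp_pos: [0.5065, -0.3763, 0.3035]
tool_rot: [-179.9, 0.1, -175.2]
ft_force: [-0.7, 0.0, -2.2]
grip_width: 0.158
gripper_force: 53.5
[-0.0078525   0.00767555  0.00688896]
shift [-0.005   0.5377  0.0029] rot [-0.07  0.05 -5.2 ] t 6.1
```

```bash
python3 -m crank '0 0.03 0 0 0 0; 0 0.09 0 0 0 0; -0.002 0.15 0 0 0 0; -0.002 0.21 0 0 0 0; -0.003 0.27 0 0 0 0; -0.003 0.33 0 0 0 -1; -0.004 0.39 0 0 0 -2; -0.005 0.45 0 0 0 -3; -0.005 0.51 0 0 0 -4; -0.005 0.538 0 0 0 -5.2'; python3 -m crank '0 0 0.06 0 0 0; 0 0 0.11 0 0 0; 0 0 0.13 0 0 0; 0 0 0.13 0 0 0; 0 0 0.13 0 0 0'; python3 -c "
from h import *
print(read_state()['moment'])
go((.4665,.160,.17),190)
for n in('top','side'):
    cv2.imwrite(f'pics/{n}2.png',camera(n)[...,::-1])
cv2.imwrite('pics/s2c.png',cv2.resize(camera('side')[200:350,280:430],None,fx=3.6,fy=3.6)[...,::-1])"
```

```text
t: 7.35
tcp_pos: [0.4651, 0.1628, 0.3005]
tool_rot: [180.0, -0.2, -169.8]
ft_force: [-0.2, -1.1, -1.7]
grip_width: 0.155
gripper_force: 53.3
t: 7.98
tcp_pos: [0.4665, 0.1602, 0.1728]
tool_rot: [-180.0, -0.0, -170.0]
ft_force: [-0.9, 0.4, -1.4]
grip_width: 0.155
gripper_force: 53.3
[-0.04375853 -0.05851502  0.02234703]
shift [ 0.     -0.0002  0.0028] rot [-0.   -0.01 -0.  ] t 7.975
```

View pics/s2c.png

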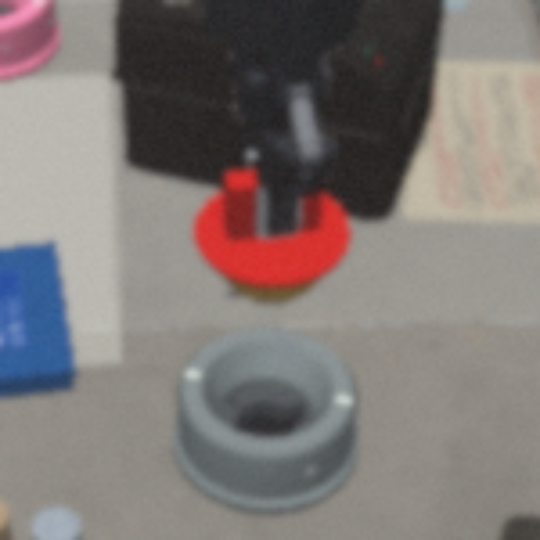

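The stopper hangs upright over the vault, with its flange centre at about (355.6,263.5) in the side image. I'll check that offset against the tool.

Run:
```python
from h import *
im=cv2.imread("pics/side2.png")[...,::-1];m=red(im);m[:,:320]=0;m[:,385:]=0;m[:240]=0;m[290:]=0
ys,xs=np.where(m>0)
print(proj("side",(.4665,.1602,.167)))
for y in range(250,280):
    x=xs[ys==y]
    if len(x):print(y,x.min(),x.max(),(x.min()+x.max())/2)
```

```text
(np.float64(355.46840163390084), np.float64(263.2976985306344))
250 342 351 346.5
251 342 350 346.0
252 342 350 346.0
253 342 370 356.0
254 340 371 355.5
255 339 373 356.0
256 338 373 355.5
257 337 375 356.0
258 336 375 355.5
259 336 375 355.5
260 335 375 355.0
261 335 375 355.0
262 335 375 355.0
263 335 376 355.5
264 335 376 355.5
265 335 376 355.5
266 335 376 355.5
267 335 375 355.0
268 336 375 355.5
269 336 375 355.5
270 337 374 355.5
271 337 374 355.5
272 338 373 355.5
273 339 372 355.5
274 340 371 355.5
275 342 369 355.5
276 343 368 355.5
277 344 366 355.0
278 346 365 355.5
279 350 361 355.5
```

```bash
python3 -m crank '0 0 0.04 0 0 0; 0 0 0.07 0 0 0; 0 0 0.085 0 0 0; 0 0 0.093 0 0 0; 0 0 0.093 0 0 0'; python3 -m crank '0 0 0.004 0 0 0; 0 0 0.008 0 0 0; 0 0 0.01 0 0 0; 0 0 0.01 0 0 0'; python3 -m crank '0 0 0.001 0 0 0; 0 0 0.002 0 0 0; 0 0 0.003 0 0 0; 0 0 0.003 0 0 0'
```

```text
t: 8.75
tcp_pos: [0.4667, 0.1602, 0.0799]
tool_rot: [-180.0, 0.0, -170.0]
ft_force: [0.6, -0.7, -1.7]
grip_width: 0.153
gripper_force: 53.3
t: 9.25
tcp_pos: [0.4664, 0.1602, 0.0694]
tool_rot: [-180.0, -0.0, -170.0]
ft_force: [-0.5, 0.7, -2.1]
grip_width: 0.161
gripper_force: 53.3
t: 9.75
tcp_pos: [0.4664, 0.1602, 0.0664]
tool_rot: [-180.0, -0.0, -170.0]
ft_force: [-0.5, 0.6, -2.3]
grip_width: 0.156
gripper_force: 53.3
```

```bash
python3 -m crank '0 0 0.0005 0 0 0; 0 0 0.001 0 0 0; 0 0 0.001 0 0 0; 0 0 0.001 0 0 0'; python3 -m crank '0 0 0.0005 0 0 0; 0 0 0.001 0 0 0; 0 0 0.001 0 0 0';python3 -m crank '0 0 0.0003 0 0 0; 0 0 0.0005 0 0 0; 0 0 0.0005 0 0 0'
```

```text
t: 10.25
tcp_pos: [0.4665, 0.1602, 0.0655]
tool_rot: [-180.0, -0.0, -170.0]
ft_force: [-0.7, -0.7, -2.0]
grip_width: 0.156
gripper_force: 53.3
t: 10.62
tcp_pos: [0.4665, 0.1602, 0.0645]
tool_rot: [-180.0, -0.0, -170.0]
ft_force: [-0.3, -0.4, 0.7]
grip_width: 0.158
gripper_force: 53.8
t: 11.0
tcp_pos: [0.4666, 0.1602, 0.0644]
tool_rot: [-180.0, 0.0, -170.0]
ft_force: [-3.0, -1.2, 6.7]
grip_width: 0.157
gripper_force: 54.6
```

Contact on the ledge came at the expected height (5 mm high). I now turn anticlockwise under about 9 N and watch for the drop.

```bash
python3 -m crank '0 0 0 0 0 -1; 0 0 0 0 0 -2; 0 0 0 0 0 -3; 0 0 0 0 0 -4; 0 0 0 0 0 -4'; python3 -m crank '0 0 0 0 0 -1; 0 0 0 0 0 -2; 0 0 0 0 0 -2'; python3 -m crank '0 0 0 0 0 -1; 0 0 0 0 0 -2; 0 0 0 0 0 -2'
```

```text
t: 11.62
tcp_pos: [0.4668, 0.1602, 0.0644]
tool_rot: [-180.0, 0.0, -166.0]
ft_force: [-0.1, -0.8, 5.0]
grip_width: 0.152
gripper_force: 54.4
t: 12.0
tcp_pos: [0.4668, 0.1602, 0.0642]
tool_rot: [-180.0, 0.0, -164.0]
ft_force: [-0.4, -1.7, 5.5]
grip_width: 0.156
gripper_force: 54.3
t: 12.38
tcp_pos: [0.4666, 0.1601, 0.064]
tool_rot: [-180.0, 0.0, -162.0]
ft_force: [2.6, -3.1, 4.8]
grip_width: 0.157
gripper_force: 54.1
```

```bash
python3 -m crank '0 0 0 0 0 -1; 0 0 0 0 0 -2; 0 0 0 0 0 -2'; python3 -m crank '0 0 0 0 0 -1; 0 0 0 0 0 -2; 0 0 0 0 0 -2'
```

```text
t: 12.75
tcp_pos: [0.4659, 0.1604, 0.0635]
tool_rot: [180.0, -0.1, -160.0]
ft_force: [0.1, 0.0, -2.5]
grip_width: 0.157
gripper_force: 53.4
t: 13.12
tcp_pos: [0.4664, 0.1602, 0.0639]
tool_rot: [180.0, -0.0, -158.0]
ft_force: [0.2, 0.4, -1.5]
grip_width: 0.154
gripper_force: 53.4
```

The contact force vanished at about 20°, so the lugs are over the slots. The tool is at 22° now; I lower gently.

```bash
python3 -m crank '0 0 0.0005 0 0 0; 0 0 0.001 0 0 0; 0 0 0.001 0 0 0'; python3 -m crank '0 0 0.0005 0 0 0; 0 0 0.001 0 0 0; 0 0 0.001 0 0 0'
```

```text
t: 13.5
tcp_pos: [0.4664, 0.1602, 0.0629]
tool_rot: [-180.0, -0.0, -158.0]
ft_force: [-0.6, -0.6, -2.3]
grip_width: 0.159
gripper_force: 53.4
t: 13.88
tcp_pos: [0.4664, 0.1602, 0.0619]
tool_rot: [-180.0, -0.0, -158.0]
ft_force: [0.1, 0.2, -1.8]
grip_width: 0.155
gripper_force: 53.4
```

```bash
python3 -m crank '0 0 0.0005 0 0 0; 0 0 0.001 0 0 0; 0 0 0.001 0 0 0'; python3 -m crank '0 0 0.0005 0 0 0; 0 0 0.0008 0 0 0; 0 0 0.0008 0 0 0';  python3 -m crank '0 0 0.0003 0 0 0; 0 0 0.0005 0 0 0; 0 0 0.0005 0 0 0'
```

```text
t: 14.25
tcp_pos: [0.4665, 0.1602, 0.0609]
tool_rot: [-180.0, -0.0, -158.0]
ft_force: [-1.3, -0.3, -2.1]
grip_width: 0.154
gripper_force: 53.4
t: 14.62
tcp_pos: [0.4664, 0.1602, 0.0601]
tool_rot: [-180.0, -0.0, -158.0]
ft_force: [-0.3, -0.7, -2.6]
grip_width: 0.154
gripper_force: 53.4
t: 15.0
tcp_pos: [0.4664, 0.1602, 0.0598]
tool_rot: [-180.0, -0.0, -158.0]
ft_force: [-3.9, 0.1, 3.6]
grip_width: 0.156
gripper_force: 54.1
```

Near home (0.0598 of about 0.0595), with a slight sideways push in -x from the cone. I'll ease 0.3 mm that way and press lightly.

```bash
python3 -m crank '0.0003 0.0001 0 0 0 0; 0.0003 0.0001 0.0002 0 0 0; 0.0003 0.0001 0.0003 0 0 0; 0.0003 0.0001 0.0003 0 0 0'; python3 -c "
from h import *
s=read_state();print(s['moment'],s['tool_rot'])"
```

```text
t: 15.5
tcp_pos: [0.4661, 0.1602, 0.0593]
tool_rot: [-180.0, -0.0, -158.0]
ft_force: [-1.2, -0.5, -1.1]
grip_width: 0.156
gripper_force: 53.5
[0.06593762 0.11742643 0.02839542] [-1.79997946e+02 -7.60729476e-03 -1.57997716e+02]
```

```bash
python3 -m crank '0 0 0.0002 0 0 0; 0 0 0.0004 0 0 0; 0 0 0.0004 0 0 0'
```

```text
t: 15.88
tcp_pos: [0.4661, 0.1602, 0.0592]
tool_rot: [-180.0, -0.0, -158.0]
ft_force: [-4.3, -0.3, 4.3]
grip_width: 0.156
gripper_force: 54.6
```

```bash
python3 -m crank '0.0003 0.0001 0 0 0 0; 0.0003 0.0001 0 0 0 0; 0.0003 0.0001 0.0003 0 0 0; 0.0003 0.0001 0.0003 0 0 0';python3 -m crank '0 0 0.0002 0 0 0; 0 0 0.0003 0 0 0; 0 0 0.0003 0 0 0'
```

```text
t: 16.38
tcp_pos: [0.4659, 0.1602, 0.0589]
tool_rot: [-180.0, 0.0, -158.0]
ft_force: [-2.6, 0.1, 5.7]
grip_width: 0.154
gripper_force: 54.5
t: 16.75
tcp_pos: [0.4659, 0.1602, 0.0589]
tool_rot: [-180.0, 0.0, -158.0]
ft_force: [-5.5, -0.7, 10.1]
grip_width: 0.155
gripper_force: 55.1
```

```bash
python3 -m crank '0.0003 0.0001 0 0 0 0; 0.0003 0.0001 0 0 0 0; 0.0003 0.0001 0.0002 0 0 0; 0.0003 0.0001 0.0002 0 0 0'; python3 -c "
from h import *
s=read_state();print(s['moment'],s['tcp_pos'])"
```

```text
t: 17.25
tcp_pos: [0.4659, 0.1602, 0.0588]
tool_rot: [-180.0, 0.1, -158.0]
ft_force: [-2.7, -0.6, 10.5]
grip_width: 0.157
gripper_force: 55.4
[-0.02650382  0.52321468  0.00097221] [0.46588743 0.16021605 0.05884144]
```

```bash
python3 -m crank '0 0 -0.0003 0 0 0; 0 0 -0.0003 0 0 0'; python3 -m crank '0 0 0 0 0 0; 0 0 0 0 0 0; 0 0 0 0 0 0; 0 0 0 0 0 0; 0 0 0 0 0 0; 0 0 0 0 0 0' 0.6; python3 -m crank '0 0 -0.01 0 0 0; 0 0 -0.04 0 0 0; 0 0 -0.09 0 0 0; 0 0 -0.15 0 0 0; -0.06 0 -0.2 0 0 0; 0.1 -0.1 -0.2 0 0 0; 0.16 -0.16 -0.2 0 0 0; 0.16 -0.2 -0.2 0 0 0; 0.16 -0.2 -0.2 0 0 0'
python3 - <<'E'
from h import *
T=camera("top");S=camera("side")
f=np.zeros((420,840,3),np.uint8)
f[:,:420]=cv2.resize(T[235:305,210:280],(420,420),interpolation=2);f[:,420:]=cv2.resize(S[265:345,315:395],(420,420),interpolation=2)
cv2.imwrite("pics/end1.png",cv2.resize(f,(800,400))[...,::-1])
for n,im in(("top",T),("side",S)):
    m=red(im);b=(210,235,280,305) if n=="top" else(315,265,395,345)
    m2=np.zeros_like(m);m2[b[1]:b[3],b[0]:b[2]]=m[b[1]:b[3],b[0]:b[2]]
    c=max(cv2.findContours(m2,0,1)[0],key=cv2.contourArea);e=cv2.fitEllipse(cv2.convexHull(c));print(n,e,plane(n,e[0],.054),"expect",proj(n,(.4665,.16,.054)))
E
```

```text
t: 17.5
tcp_pos: [0.4659, 0.1602, 0.0589]
tool_rot: [-180.0, 0.1, -158.0]
ft_force: [-0.7, 0.7, 6.8]
grip_width: 0.157
gripper_force: 54.5
t: 18.25
tcp_pos: [0.4655, 0.1601, 0.0585]
tool_rot: [-180.0, -0.0, -158.0]
ft_force: [-0.1, 0.1, -0.2]
grip_width: 0.602
gripper_force: 0.0
t: 19.38
tcp_pos: [0.4039, -0.0479, 0.2583]
tool_rot: [-179.9, 0.1, -158.0]
ft_force: [1.0, -0.5, 0.6]
grip_width: 0.597
gripper_force: 0.0
top ((242.2834930419922, 269.8921813964844), (29.43391227722168, 30.238109588623047), 31.46670913696289) [0.46595934 0.15930065 0.054     ] expect (np.float64(242.026750593146), np.float64(269.6933005877172))
side ((354.6101989746094, 305.11480712890625), (32.455631256103516, 38.46598815917969), 81.75287628173828) [0.46503798 0.16057229 0.054     ] expect (np.float64(353.86970334724424), np.float64(304.91990577826994))
```

View pics/end1.png

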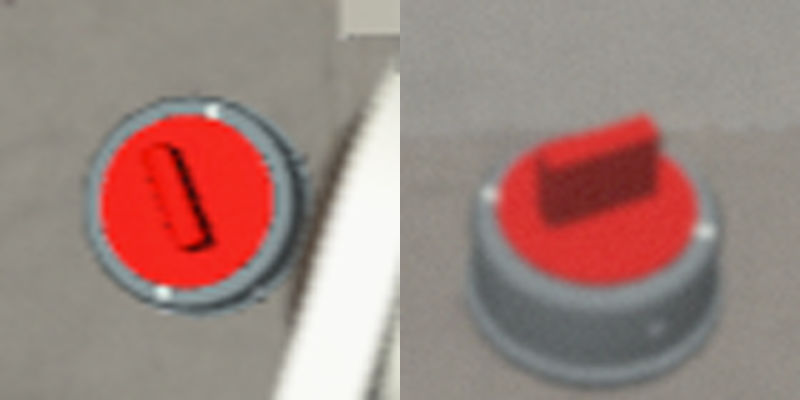

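The stopper sits flush in the vault. The flange is centred on the rim in both views, at (242.3,269.9) in the top view and (354.6,305.1) in the side view, each within about 1.5 mm. It is upright and the arm is clear.

```bash
python3 -c "
from workcell import *
print(read_state()['t'],close_job())"
```

```text
the job is handed in; nothing more can be done
19.475 None
```

I seated the stopper in the grey vault and handed the job in at 19.5 s: the lugs dropped about 36° anticlockwise of the marks, it is upright and centred to about 1.5 mm in the cameras, and the highest wrist force I read was about 11 N.

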